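Clamp a reagent bottle in the capstan vise

ROBOT

A 7-joint arm with a two-finger parallel gripper is mounted at the origin on a cart in front of the work surface, level with it; the furniture and walls round the work are solid. World frame = base frame: x ahead of the robot, y to its left, z up, the work surface at z = 0. Lengths are in m, angles in rad, forces in N, time in s.
With the tool pointing down it reaches from about 0.35 to 0.9 m from the base axis. Payload 8.1 kg.
Tool frame: the origin (TCP) lies midway between the tips of the shut fingers; the grasp point (between the pads) lies arm.grasp_offset behind it (arm.grasp_offset is the distance from the TCP to the grasp point, in m); z points along the fingers, y is the line along which they close (so a half turn about z gives the same grasp; the last joint's range is limited). The gripper opens to 92 mm and grips with 3 to 60 N. Pads are 19 mm wide; open, the fingers measure 130 mm over their backs; the gripper's body (75 mm by 190 mm) begins 47 mm behind the grasp point.
Start: joints at [1.217, 0.434, 0.025, 1.573, -0.012, 1.134, -0.075], TCP at [0.155, -0.605, 0.227] pointing down, gripper open.
Joint ranges: [-2.62, 2.62], [-0.44, 2.09], [-1.27, 1.32], [0.08, 2.57], [-1.32, 4.46], [0.12, 2], [-2.74, 2.74]. Speed limits (rad/s): [2.22, 2.22, 3.01, 3.01, 3.14, 3.14, 3.14].

INTERFACE

Orientations are given as a rotation vector (axis times angle).
In Python, from cell import observe, imaging, arm gives the robot as it stands.
- The arm moves only by the tool apply_moves, never from a script. Its argument "commands" is a list of rows, each a list of 5 numbers: the opening in per cent of the stroke, from 0 (shut) to 100 (fully open), then the shift along the world's x, y, z in units of 0.06 m (1.0 is 0.06 m), then the turn about the world's z in units of 0.5 rad (1.0 is 0.5 rad). A call has 1 to 12 rows; each row shifts and turns the commanded pose from where the row before left it; what a row does not reach is not made up. A row lasts 1/8 s, in which the tool goes at most 62.5 mm and 10.7 degrees, less where a joint would pass 70% of its speed; a pose out of reach is approached as far as the arm can. A call with a number of a shift or a turn outside -1 to 1 is refused whole. A call with a gripper value outside its range is refused whole. The fingers move at their own pace and stop on an object; "newtons" is the grip in N (left out, the last holds). Time passes only in rows, so rows that do not move let the fingers close. It gives the time, the measured TCP pose, the force, the opening and the grip force at its end, in the units of the state.
- observe(): the state, without advancing time (a new reading comes with each control period).
- imaging.get_image(name): name is "scene" or "side" or "wrist"; returns (picture, depth): 480x640x3 uint8, red, green, blue; 480x640 float32, m along the optical axis (not along the pixel's ray), 0 where there is no reading.
- imaging.camera_params(name): a dict with "camera_matrix" (3x3 intrinsics, pixels), "origin" and "rotation" of the camera in the world; the wrist camera has in their place "tool_from_camera" (4x4, takes a point from camera to tool coordinates, whose origin is the TCP and whose axes are the flange's). Camera axes: x right, y up, looking along -z (the intrinsics and any distortion apply to the point x, -y, -z); pixel columns grow to the right and rows downward; lengths in m; the calibration is good to about 2 mm. A picture is of the moment at which its call begins: read the wrist's pose just before it. camera_params takes no time and is no camera call.
- arm.sign_off(): hands the job in; it is judged then, once.
The state is a dict: "clock": time; "joints": joint angles; "dq": joint speeds; "joint_efforts": joint torques, N m; "position": TCP position; "ee_rot": TCP orientation; "force": force on the tool from outside, world axes, zero at the start; "ft_torque": the same for the moment, N m; "width": opening from 0.0 (shut) to 1.0 (fully open); "gripper_force": force on a finger pad.
Only numpy, scipy, OpenCV 4.12 (cv2) and the standard library are available. Lean on these libraries where they do the work, as an engineer would, in place of code of your own. Each camera call takes 0.05 s, during which the arm holds its last target. There are 200 camera calls.

TASK

Stand the cream bottle with the blue cap upright on the bed of the bottle vise, between the black pad and the orange V-block, let go of it, and then wind the vise shut by pushing the spokes of its capstan round clockwise (seen from above), one spoke after another. Stop when the bottle sits in the V-block and you feel the effort on the spokes rise to about half as much again as when it runs free; do not squeeze it harder than that. Leave the other two bottles where they are.

Things in the scene. Friction and masses are not known exactly. Their poses are not given: they have to be found in the camera images.
- blue_cap_bottle: cream-coloured reagent bottle with a blue screw cap, 52 mm in diameter, 86 mm tall (straight wall to about 50 mm height, then the shoulder), about 0.33 kg, loose, standing on the worktop; origin at the centre of its underside, z up
- white_cap_bottle: cream bottle with a white cap, 48 mm in diameter, 76 mm tall, loose; a bystander; origin at the centre of its underside
- amber_bottle: amber bottle with a black cap, 60 mm in diameter, 92 mm tall, loose; a bystander; origin at the centre of its underside
- vise: bottle vise, fixed to the worktop: aluminium bed plate 100 mm (x) by 300 mm (y), 10 mm thick; origin at the centre of its underside; +y runs from the capstan to the V-block, the way the jaw closes. A blue gear housing, 66 mm (x) by 84 mm (y), top at 60 mm height, stands under the capstan. Two strips to 20 mm height lie along the bed at x = +-24 mm from y = -48 to +28 mm
- vblock: orange V-block on the bed, opening to -y (towards the pad), top at 52 mm height; its place along the bed varies by some mm. Origin on the bed's top (10 mm above the worktop) under the bottle's centre when it is pressed into the V; axes as the vise's. The V's ends lie at x = +-32, y = +9 mm: fingers on the bottle's +-x sides clear it if the bottle is set down about 8 mm short of the seat
- capstan: spoked capstan on a vertical axis above the vise's blue housing: steel hub 34 mm in diameter, top at 124 mm height; four level round steel spokes 10 mm thick along its own +x, +y, -x and -y axes, centre line 105 mm above the worktop, each ending in a black ball 18 mm in diameter centred 80 mm from the axis. Origin on the axis, 66 mm above the worktop, z up; its axes turn with it
- pad: black rubber pad 30 mm wide (x), from 16 to 54 mm height, on the front of the moving blue jaw (40 mm wide), on a stiff spring of 10 N per mm; origin on its face towards the V-block, at worktop height; its y axis is the vise's. At the start its face is 53 to 72 mm from the V-block's origin, so the gap takes the bottle with 27 mm or more to spare
- hub (a point): point on the capstan's axis at the height of the spokes (105 mm). Clockwise from above closes the jaw, 14 mm per rad; 1.9 to 3.5 rad are needed. Dry friction of about 0.4 N m (6.5 N pushed squarely 62 mm from the axis); it stays where it is left. With the bottle clamped between pad and V the effort climbs about 1.2 N m per further rad; half as much again as running free grips with about 14 N
Mind the look-alikes: they are no part of the job. What is shaped like the blue_cap_bottle but pink or yellow is not meant.

How it is judged:
On the way, in this order (a step that is already met when the one before it is completed fails the run):
1. the blue-capped bottle stands upright on the bed between pad and V-block, let go (horizontal distance between blue_cap_bottle and vblock below 0.03 m and z of blue_cap_bottle in the frame of vblock below 0.004 m and angle between blue_cap_bottle's own z axis and vertical below 0.08 rad and contact force between blue_cap_bottle and the fingers below 0.1 N), for 0.2 s.
2. the pad bears on the bottle (contact force between pad and blue_cap_bottle above 3 N), for 0.1 s.
At the end, for the whole second after the job is handed in: The blue-capped bottle stands upright on the bed (within 0.08 rad and 4 mm of the bed), at rest, pressed into the V-block (within 6 mm of its seat, more than 4 N on the block), held by the pad with 6 to 26 N (contact force between pad and blue_cap_bottle between 6 and 26 N and contact force between vblock and blue_cap_bottle above 4 N and horizontal distance between blue_cap_bottle and vblock below 0.006 m and z of blue_cap_bottle in the frame of vblock below 0.004 m and angle between blue_cap_bottle's own z axis and vertical below 0.08 rad and linear speed of blue_cap_bottle below 0.02 m/s); the robot touches nothing.
It fails at once if the pad squeezes the bottle with more than 30 N (contact force between pad and blue_cap_bottle above 30 N).
It fails at once if the white-capped bottle is moved more than 30 mm (distance of white_cap_bottle from where it was at the start of the episode above 0.03 m).
It fails at once if the amber bottle is moved more than 30 mm (distance of amber_bottle from where it was at the start of the episode above 0.03 m).
It also fails if it takes over 72 s, if anything falls off the work surface, if the arm or the gripper's body presses on something with over 40 N, if the wrist force passes 120 N, or if a joint passes its speed limit or range.

## Working session

There is one attempt and no reset: what is moved stays moved. The work goes in short steps, Python scripts to look and compute and a tool call to move; the robot and the scene stay as the last step left them, time stands still between calls to the robot, and variables do not carry over. Pictures are saved under pics/ and viewed, at most 10 in all, crops included, and the job is handed in when it is done.

Besides the shell and the picture viewer there is one more tool, called after "Emit:" by a JSON object that holds its "op" and its "data", one argument or row to a line. apply_moves: Moves the arm, as the interface text tells. Its arguments: {"type":"object","properties":{"commands":{"type":"array"},"newtons":{"type":"number"}},"required":["commands"]}

```bash
ls; mkdir -p pics; python3 - <<'E'
from cell import observe, imaging, arm
import cv2,numpy as np
s=observe();print(s, arm.grasp_offset)
ims=[]
for n in ("scene","side"):
    p,d=imaging.get_image(n);np.savez(f"{n}.npz",p=p,d=d)
    c=imaging.camera_params(n);print(n,c)
    cv2.imwrite(f"pics/{n}.png",p[:,:,::-1])
print(imaging.camera_params("wrist"))
E
```

```text
pics
{'clock': 0.0, 'joints': array([ 1.21740524,  0.43523633,  0.02495759,  1.57409376, -0.01158995,
        1.13399514, -0.07511541]), 'dq': array([-0.00180574,  0.0005445 , -0.00136039,  0.00037556,  0.00025869,
       -0.0002558 , -0.00029917]), 'joint_efforts': array([ 9.28384070e-04, -6.67837501e+01,  9.85573791e-01, -3.14466083e+01,
       -6.04908471e-02,  4.26350115e-02,  1.75963023e-04]), 'position': array([ 0.15492958, -0.60496572,  0.2259378 ]), 'ee_rot': array([-3.11540081e+00, -3.92611946e-01,  5.39292327e-04]), 'force': array([ 0.38697176, -0.1025334 ,  1.07287904]), 'ft_torque': array([ 0.00983528,  0.02923431, -0.00856688]), 'gripper_force': 0.0, 'width': 1.0018943849903736} 0.0188
scene {'camera_matrix': array([[571.82595354,   0.        , 310.95624625],
       [  0.        , 571.82595354, 234.73786914],
       [  0.        ,   0.        ,   1.        ]]), 'origin': array([-0.10534022, -0.48537395,  0.6591474 ]), 'rotation': array([ 0.85699365, -0.46429751, -0.9550158 ])}
side {'camera_matrix': array([[504.02020528,   0.        , 317.57325082],
       [  0.        , 504.02020528, 246.05012903],
       [  0.        ,   0.        ,   1.        ]]), 'origin': array([0.20128743, 0.66657087, 0.56787592]), 'rotation': array([ 0.31959883, -1.31880134, -2.34371389])}
{'camera_matrix': array([[334.51812077,   0.        , 312.5959812 ],
       [  0.        , 334.51812077, 244.13866558],
       [  0.        ,   0.        ,   1.        ]]), 'tool_from_camera': array([[-2.48125343e-04,  9.57433563e-01,  2.88653616e-01,
         7.81372312e-02],
       [ 9.99999887e-01,  3.54390705e-04, -3.15881164e-04,
         2.04027571e-04],
       [-4.04731387e-04,  2.88653505e-01, -9.57433543e-01,
        -1.56442885e-01],
       [ 0.00000000e+00,  0.00000000e+00,  0.00000000e+00,
         1.00000000e+00]])}
```

View pics/scene.png

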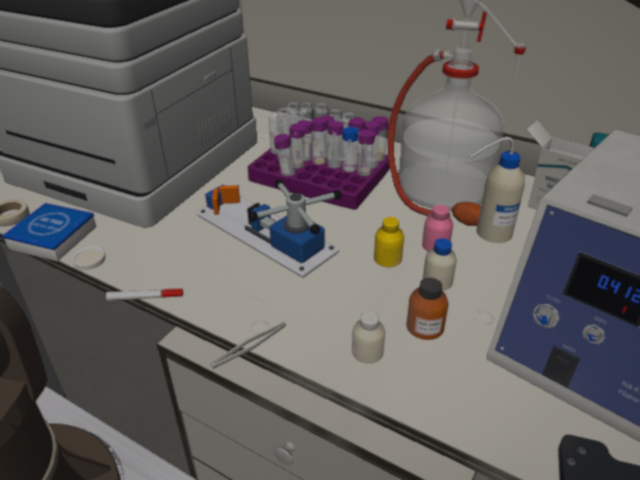

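View pics/side.png

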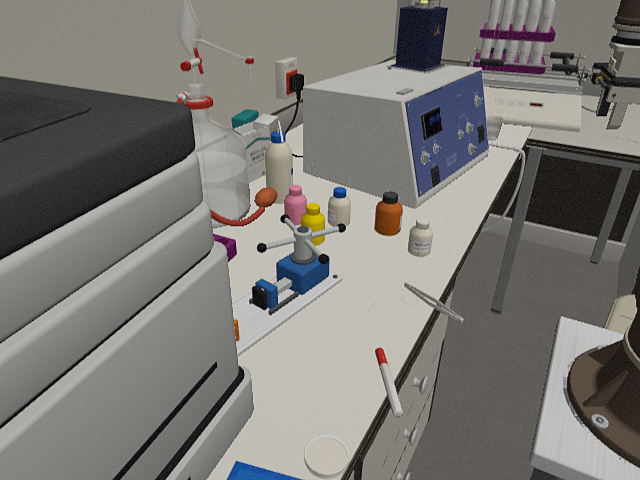

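The scene view shows the blue-cap bottle (cap 443,247), white-cap (370,335), amber (428,310), pink and yellow look-alikes, and the vise with its capstan hub at (296,205), blue jaw (258,215) and orange V-block (222,195).

```bash
cat > h.py <<'E'
import numpy as np,cv2
from scipy.spatial.transform import Rotation as R
from cell import observe, imaging, arm
def cloud(n,load=False):
    """picture (RGB), world xyz per pixel (nan where no depth)"""
    if load: z=np.load(n+".npz");p,d=z["p"],z["d"]
    c=imaging.camera_params(n)
    if n=="wrist": s=observe()
    if not load: p,d=imaging.get_image(n)
    K=c["camera_matrix"];v,u=np.indices(d.shape)
    d=np.where(d>0,d,np.nan)
    P=np.stack([(u-K[0,2])/K[0,0]*d,-(v-K[1,2])/K[1,1]*d,-d],-1)
    if n=="wrist":
        T=c["tool_from_camera"];P=P@T[:3,:3].T+T[:3,3]
        return p,P@R.from_rotvec(s["ee_rot"]).as_matrix().T+s["position"]
    return p,P@R.from_rotvec(c["rotation"]).as_matrix().T+c["origin"]
E
python3 - <<'E'
from h import *
np.set_printoptions(precision=4,suppress=True)
p,W=cloud("scene",True)
for n,(u,v) in dict(cap=(443,245),body=(438,270),yel=(390,225),pink=(440,212),amb=(430,287),white=(370,320),hub=(296,192),b1=(337,194),b2=(315,229),b3=(279,189),b4=(255,212),vb=(230,193),jaw=(262,217),house=(297,240),bedc1=(303,265),bedc2=(202,213),bedc3=(335,248),table=(330,300),rack=(300,190),prn=(150,210)).items(): print(n,W[v,u])
hsv=cv2.cvtColor(p,cv2.COLOR_RGB2HSV)
reg=np.zeros(p.shape[:2],bool);reg[170:275,190:350]=1
o=reg&(hsv[...,0]<18)&(hsv[...,1]>170)&(hsv[...,2]>80);Q=W[o];print("orange",o.sum(),np.nanpercentile(Q,[2,50,98],axis=0))
b=p[175:275,190:350];cv2.imwrite("pics/vise.png",cv2.resize(b,(800,500),interpolation=cv2.INTER_CUBIC)[:,:,::-1])
E
```

```text
cap [ 0.6392 -0.2764  0.0841]
body [ 0.6193 -0.28    0.0466]
yel [ 0.644  -0.1787  0.0867]
pink [ 0.7247 -0.2382  0.0862]
amb [ 0.5246 -0.2987  0.0904]
white [ 0.4319 -0.2468  0.0758]
hub [0.7624 0.091  0.0045]
b1 [ 0.6548 -0.0684  0.1089]
b2 [ 0.5429 -0.0894  0.1094]
b3 [ 0.7608  0.134  -0.0003]
b4 [0.5348 0.0257 0.109 ]
vb [0.6508 0.1787 0.0357]
jaw [0.6113 0.0708 0.037 ]
house [ 0.5613 -0.0409  0.0565]
bedc1 [ 0.5549 -0.0559  0.0106]
bedc2 [0.5945 0.21   0.009 ]
bedc3 [ 0.6282 -0.0801  0.0091]
table [ 0.5117 -0.1359 -0.0018]
rack [0.7589 0.0783 0.0154]
prn [0.5191 0.273  0.0393]
orange 386 [[0.6006 0.166  0.0152]
 [0.6464 0.1805 0.0375]
 [0.6594 0.1953 0.0517]]
```

View pics/vise.png

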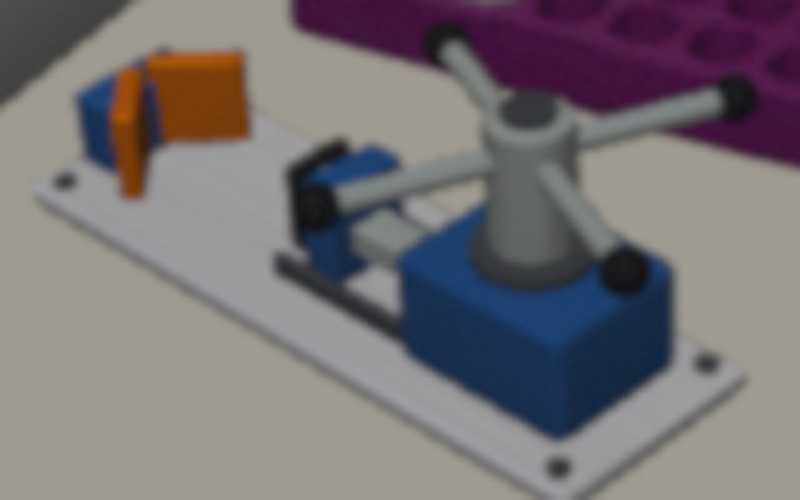

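```bash
cat >> h.py <<'E'
def ray(n,u,v,z):
    """fixed camera pixel -> point at height z"""
    c=imaging.camera_params(n);K=c["camera_matrix"]
    r=R.from_rotvec(c["rotation"]).apply([(u-K[0,2])/K[0,0],-(v-K[1,2])/K[1,1],-1])
    return c["origin"]+r*(z-c["origin"][2])/r[2]
E
python3 - <<'E'
from h import *
np.set_printoptions(precision=4,suppress=True)
f=lambda u,v,z:ray("scene",190+u/5,175+v/5,z)
for t in [(65,180),(558,468),(707,363)]: print("screw",f(*t,.01))
B=[f(*t,.105) for t in [(735,98),(625,270),(315,207),(447,42)]]
for b in B: print("ball",b)
print("hub",np.mean(B,0), (B[0]+B[2])/2,(B[1]+B[3])/2)
print("V edges", f(125,75,.052),f(155,58,.052),f(243,52,.052),f(132,195,.01),f(247,135,.01))
print("pad top corners",f(290,172,.054),f(345,142,.054))
p,W=cloud("scene",True)
for n,(u,v,z) in dict(blue=(443,245,.086),yel=(390,225,.086),pink=(440,212,.086),amb=(430,287,.092),white=(370,320,.076)).items():
    q=W[v-15:v+16,u-15:u+16].reshape(-1,3); q=q[abs(q[:,2]-z)<.005]
    print(n,np.nanmedian(q,0),len(q),(q.min(0)+q.max(0))/2)
q=W[100:190,270:390].reshape(-1,3);q=q[q[:,0]<.85];print("rack top",np.nanpercentile(q[:,2],[90,99]),np.nanmin(q[q[:,2]>.03],0))
E
```

```text
screw [0.6    0.2118 0.01  ]
screw [ 0.5458 -0.0587  0.01  ]
screw [ 0.6249 -0.0743  0.01  ]
ball [ 0.6585 -0.0664  0.105 ]
ball [ 0.5481 -0.0863  0.105 ]
ball [0.5268 0.0245 0.105 ]
ball [0.6392 0.0454 0.105 ]
hub [ 0.5931 -0.0207  0.105 ] [ 0.5926 -0.0209  0.105 ] [ 0.5936 -0.0204  0.105 ]
V edges [0.625  0.1946 0.052 ] [0.6413 0.1923 0.052 ] [0.6628 0.164  0.052 ] [0.6051 0.1812 0.01  ] [0.6639 0.1675 0.01  ]
pad top corners [0.5992 0.0935 0.054 ] [0.6266 0.0873 0.054 ]
blue [ 0.641  -0.2743  0.0849] 173 [ 0.6431 -0.274   0.0847]
yel [ 0.6551 -0.1735  0.085 ] 146 [ 0.6579 -0.1732  0.0844]
pink [ 0.7341 -0.2343  0.0852] 143 [ 0.7369 -0.2343  0.0846]
amb [ 0.5296 -0.2967  0.0904] 288 [ 0.5311 -0.2961  0.0901]
white [ 0.4367 -0.2425  0.0742] 211 [ 0.437  -0.2422  0.0739]
rack top [0.1169 0.128 ] [ 0.6203 -0.0602  0.03  ]
```

Emit:
{"op": "apply_moves", "data": {
  "commands": [
    [75,0.4,0.85,0.2,0],
    [75,0.4,0.85,0.2,0],
    [75,0.4,0.85,0.2,0],
    [75,0.4,0.85,0.2,0],
    [75,0.4,0.85,0.2,0],
    [75,0.4,0.85,0.2,0],
    [75,0.9,0.05,0,0.25],
    [75,0.9,0.05,0,0.25],
    [75,0.9,0.05,0,0.25],
    [75,0.9,0.05,0,0.25],
    [75,0.9,0.05,-0.5,0.25],
    [75,0,0,0,0]
  ],
  "newtons": 20
}}

```text
clock: 1.6
position: [0.5709, -0.282, 0.2639]
ee_rot: [-2.836, -1.337, 0.004]
force: [-0.8, -0.2, -0.7]
width: 0.753
gripper_force: 0.0
```

```bash
python3 - <<'E'
from h import *
np.set_printoptions(precision=4,suppress=True)
p,W=cloud("wrist");hsv=cv2.cvtColor(p,cv2.COLOR_RGB2HSV)
m=(hsv[...,0]>100)&(hsv[...,0]<130)&(hsv[...,1]>150)&(abs(W[...,2]-.083)<.008)&(np.hypot(W[...,0]-.642,W[...,1]+.274)<.04)
q=W[m];print(m.sum());t=q[q[:,2]>np.percentile(q[:,2],60)]
print("cap",np.median(q,0),(t.min(0)+t.max(0))/2,np.ptp(t,axis=0))
(c,r)=cv2.minEnclosingCircle(t[:,:2].astype(np.float32));print(c,r)
cv2.imwrite("pics/w1.png",p[:,:,::-1])
E
```

```text
680
cap [ 0.6453 -0.2732  0.0849] [ 0.6454 -0.2744  0.0864] [0.027  0.0257 0.0026]
(0.6453812122344971, -0.2742750346660614) 0.013649274595081806
```

View pics/w1.png

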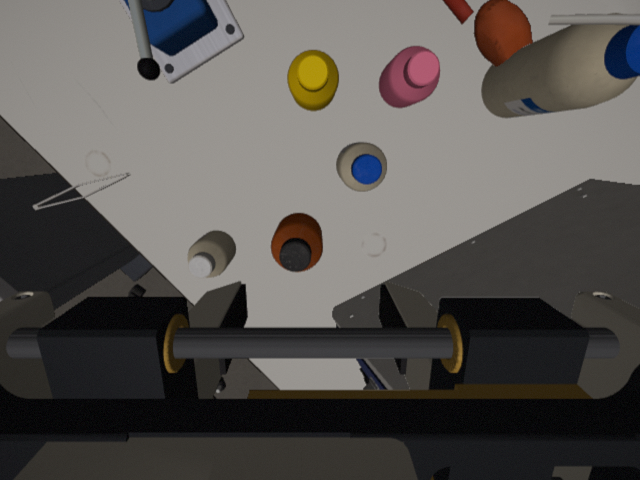

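Wrist view confirms the cap at (367,168), neighbours clear of the fingers.

Emit:
{"op": "apply_moves", "data": {
  "commands": [
    [75,0.62,0.065,0,0],
    [75,0.62,0.065,0,0],
    [75,0,0,-0.8,0],
    [75,0,0,-0.8,0],
    [75,0,0,-0.8,0],
    [75,0,0,0,0]
  ]
}}

```text
clock: 2.4
position: [0.64, -0.277, 0.122]
ee_rot: [-2.843, -1.328, 0.009]
force: [-0.3, -0.5, 0.7]
width: 0.75
gripper_force: 0.0
```

Emit:
{"op": "apply_moves", "data": {
  "commands": [
    [75,0.09,0.045,0,0],
    [75,0,0,-0.5,0],
    [75,0,0,-0.5,0],
    [75,0,0,-0.5,0],
    [75,0,0,0,0],
    [25,0,0,0,0],
    [25,0,0,0,0],
    [25,0,0,0,0],
    [25,0,0,0,0]
  ],
  "newtons": 20
}}

```text
clock: 3.52
position: [0.65, -0.2739, 0.0369]
ee_rot: [2.844, 1.332, 0.003]
force: [-0.9, 2.0, 7.7]
width: 0.549
gripper_force: 20.0
```

Emit:
{"op": "apply_moves", "data": {
  "commands": [
    [75,0,0,0,0],
    [75,0,0,0,0],
    [75,0,0,0,0]
  ]
}}

```text
clock: 3.9
position: [0.6489, -0.2741, 0.0347]
ee_rot: [2.845, 1.332, -0.0]
force: [1.0, -0.7, -0.0]
width: 0.753
gripper_force: 0.0
```

Emit:
{"op": "apply_moves", "data": {
  "commands": [
    [75,-0.02,0,-0.14,0],
    [75,0,0,0,0],
    [75,0,0,0,0],
    [25,0,0,0,0],
    [25,0,0,0,0],
    [25,0,0,0,0]
  ],
  "newtons": 25
}}

```text
clock: 4.65
position: [0.648, -0.2742, 0.0266]
ee_rot: [2.845, 1.332, 0.001]
force: [1.7, -0.9, 0.2]
width: 0.55
gripper_force: 25.0
```

Emit:
{"op": "apply_moves", "data": {
  "commands": [
    [25,0,0,0.3,0],
    [25,0,0,0.8,0],
    [25,0,0,0.8,0],
    [25,0,0,0.8,0],
    [25,0,0,0.7,0],
    [25,-0.1,0.9,0,0.16],
    [25,-0.1,0.9,0,0.16],
    [25,-0.1,0.9,0,0.16],
    [25,-0.1,0.9,0,0.16],
    [25,-0.1,0.9,0,0.16],
    [25,-0.1,0.9,0,0.16],
    [25,0,0,0,0]
  ]
}}

```text
clock: 6.15
position: [0.6102, 0.0569, 0.2318]
ee_rot: [-2.435, -1.981, -0.004]
force: [-0.4, -1.2, -2.0]
width: 0.551
gripper_force: 25.0
```

Emit:
{"op": "apply_moves", "data": {
  "commands": [
    [25,0,0,0,0],
    [25,0,0,0,0]
  ]
}}

```text
clock: 6.4
position: [0.6118, 0.0483, 0.2305]
ee_rot: [2.449, 1.967, -0.001]
force: [-0.3, -0.5, -1.9]
width: 0.551
gripper_force: 25.0
```

```bash
python3 - <<'E'
from h import *
np.set_printoptions(precision=4,suppress=True)
s=observe();print(s["position"],s["ee_rot"],s["width"],s["force"])
p,W=cloud("wrist");np.savez("w2.npz",p=p,W=W);hsv=cv2.cvtColor(p,cv2.COLOR_RGB2HSV)
psi=-.197;ex=np.array([np.cos(psi),np.sin(psi)]);ey=np.array([-ex[1],ex[0]]);hub=np.array([.593,-.0207])
A=(W[...,:2]-hub);V=np.stack([A@ex,A@ey,W[...,2]],-1)
o=(hsv[...,0]<18)&(hsv[...,1]>150)&(hsv[...,2]>60)&(abs(V[...,1]-.19)<.05)&(abs(V[...,0])<.06)
q=V[o];print("orange",len(q),np.percentile(q,[1,50,99],axis=0))
t=q[q[:,2]>.046];print("top rect",cv2.minAreaRect(t[:,:2].astype(np.float32)))
for lo in (-.035,.02): 
  e=t[(t[:,0]>lo)&(t[:,0]<lo+.015)];print("end y",lo,np.percentile(e[:,1],[1,99]),np.percentile(e[:,0],[1,99]))
k=(p.max(2)<60)&(V[...,2]>.045)&(V[...,2]<.06)&(abs(V[...,0])<.03)&(V[...,1]>.08)&(V[...,1]<.15)
q=V[k];print("pad",len(q),np.percentile(q,[2,50,98],axis=0) if len(q) else "")
cv2.imwrite("pics/w2.png",p[:,:,::-1])
E
```

```text
[0.6118 0.0483 0.2305] [ 2.4489  1.9667 -0.0009] 0.5512071228810246 [-0.2729 -0.4598 -1.8755]
orange 1171 [[-0.0295  0.1948  0.0234]
 [ 0.0085  0.2104  0.0501]
 [ 0.0331  0.2261  0.0522]]
top rect ((0.001735977828502655, 0.21094930171966553), (0.06624528765678406, 0.032867178320884705), 0.38501739501953125)
end y -0.035 [0.1952 0.2114] [-0.031  -0.0201]
end y 0.02 [0.1951 0.2153] [0.0202 0.0348]
pad 237 [[-0.0122  0.109   0.0464]
 [ 0.0007  0.1185  0.0523]
 [ 0.0157  0.1221  0.0541]]
```

View pics/w2.png

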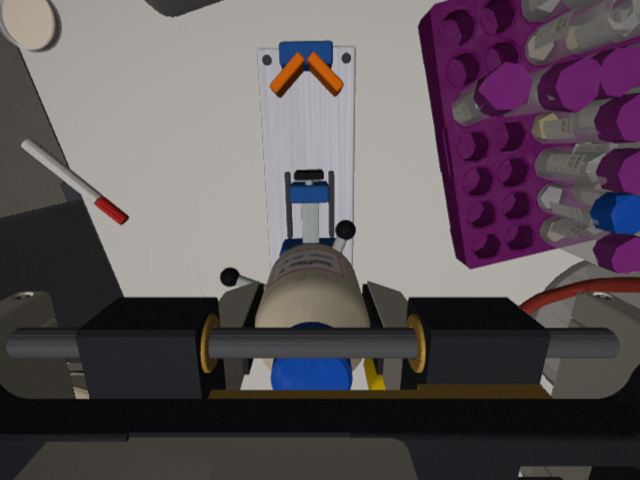

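The wrist view shows the bed ahead with the orange V at (307,75), pad at (309,174), bottle firmly held.

Emit:
{"op": "apply_moves", "data": {
  "commands": [
    [25,0.15,0.6,0,0.04],
    [25,0.15,0.6,0,0],
    [25,0,0.6,0,0],
    [25,0,0,0,0],
    [25,0,0,0,0],
    [25,0,0,0,0]
  ]
}}

```text
clock: 7.2
position: [0.63, 0.1561, 0.2303]
ee_rot: [2.429, 1.991, -0.001]
force: [0.6, 0.2, -2.2]
width: 0.552
gripper_force: 25.0
```

Angle is now −0.197. Down to 0.055, then slowly.

Emit:
{"op": "apply_moves", "data": {
  "commands": [
    [25,0,0,-0.5,0],
    [25,0,0,-0.7,0],
    [25,0,0,-0.7,0],
    [25,0,0,-0.6,0],
    [25,0,0,-0.4,0],
    [25,0,0,0,0],
    [25,0,0,0,0],
    [25,0,0,0,0]
  ]
}}

```text
clock: 8.2
position: [0.6307, 0.1581, 0.0579]
ee_rot: [2.427, 1.993, 0.004]
force: [0.2, 0.2, -2.8]
width: 0.554
gripper_force: 25.0
```

Emit:
{"op": "apply_moves", "data": {
  "commands": [
    [25,0,-0.06,-0.15,0],
    [25,0,0,-0.1,0],
    [25,0,0,-0.05,0],
    [25,0,0,0,0],
    [25,0,0,0,0]
  ]
}}

```text
clock: 8.82
position: [0.6298, 0.1546, 0.0385]
ee_rot: [2.427, 1.995, 0.0]
force: [0.1, -0.6, -2.6]
width: 0.552
gripper_force: 25.0
```

Emit:
{"op": "apply_moves", "data": {
  "commands": [
    [25,0,0,-0.03,0],
    [25,0,0,0,0],
    [25,0,0,-0.02,0],
    [25,0,0,0,0]
  ]
}}

```text
clock: 9.32
position: [0.6299, 0.1546, 0.0365]
ee_rot: [2.427, 1.994, 0.001]
force: [-3.1, -1.3, 8.0]
width: 0.552
gripper_force: 25.0
```

Emit:
{"op": "apply_moves", "data": {
  "commands": [
    [70,0,0,0,0],
    [78,0,0,0,0],
    [78,0,0,0,0],
    [78,0,0,0.3,0],
    [78,0,0,0.6,0],
    [78,0,0,0.9,0],
    [78,0,0,0.9,0],
    [78,0,-0.7,0.4,0],
    [40,0,-0.7,0,0],
    [0,0,0,0,0],
    [0,0,0,0,0]
  ]
}}

```text
clock: 10.7
position: [0.6296, 0.071, 0.2223]
ee_rot: [-2.427, -1.995, -0.002]
force: [-0.2, 0.4, -0.6]
width: 0.505
gripper_force: 0.0
```

```bash
python3 - <<'E'
from h import *
np.set_printoptions(precision=4,suppress=True)
s=observe();print(s["position"],s["ee_rot"],s["width"],s["force"])
p,W=cloud("wrist");hsv=cv2.cvtColor(p,cv2.COLOR_RGB2HSV)
psi=-.197;ex=np.array([np.cos(psi),np.sin(psi)]);ey=np.array([-ex[1],ex[0]]);hub=np.array([.593,-.0207])
A=(W[...,:2]-hub);V=np.stack([A@ex,A@ey,W[...,2]],-1)
k=(V[...,2]>.088)&(V[...,2]<.102)&(V[...,1]>.13)&(V[...,1]<.22)&(abs(V[...,0])<.05)
q=V[k];print("cap",len(q),np.median(q,0),(q.min(0)+q.max(0))/2)
cv2.imwrite("pics/w3.png",p[:,:,::-1])
E
```

```text
[0.6296 0.071  0.2223] [-2.4271 -1.9945 -0.0017] 0.5047048462678703 [-0.2005  0.4485 -0.6175]
cap 1045 [0.0016 0.1768 0.0947] [0.0016 0.1766 0.0933]
```

View pics/w3.png

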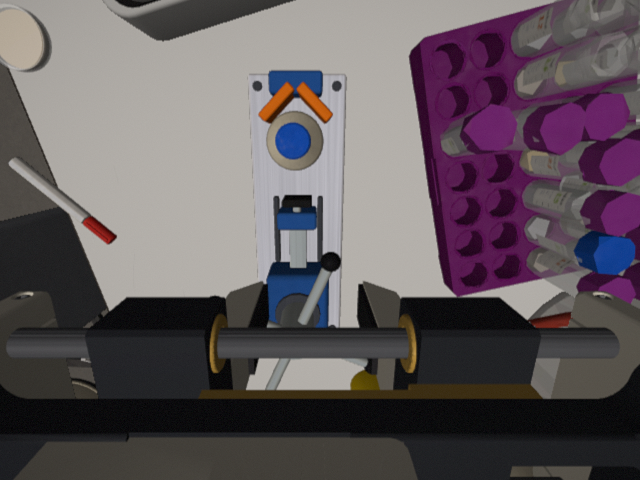

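The bottle stands upright on the bed (cap at 293,140) about 10 mm short of the V. Now the capstan: start at the spoke at 146°.

Emit:
{"op": "apply_moves", "data": {
  "commands": [
    [0,-0.24,-0.2,-0.1,0.336],
    [0,-0.24,-0.2,-0.1,0.336],
    [0,-0.24,-0.2,-0.1,0.336],
    [0,-0.24,-0.2,-0.1,0.336],
    [0,-0.24,-0.2,-0.1,0.336],
    [0,-0.24,-0.2,-0.1,0.336],
    [0,-0.24,-0.2,-0.1,0.336],
    [0,0,0,0,0],
    [0,0,0,0,0]
  ]
}}

```text
clock: 11.88
position: [0.5297, -0.0123, 0.1799]
ee_rot: [0.917, 3.004, 0.002]
force: [-0.8, 0.8, 0.9]
width: 0.007
gripper_force: 0.0
```

```bash
cat > plan.py <<'E'
import sys;from h import *
HUB=np.array([.593,-.0207]);RAD=np.hypot(.06,.024);OFF=np.arctan2(.024,.06)
P=lambda t:HUB+RAD*np.array([np.cos(t+OFF),np.sin(t+OFF)])
def now():
    s=observe();M=R.from_rotvec(s["ee_rot"]).as_matrix();a=np.arctan2(M[1,0],M[0,0])
    d=s["position"][:2]-HUB;t=np.arctan2(d[1],d[0])-OFF
    t=t%(2*np.pi);tan=np.array([np.sin(t),-np.cos(t)])
    print("pos",s["position"].round(4),"yaw",a.round(3),"spoke angle",t.round(3),"r",np.hypot(*d).round(4),"push N",(-s["force"][:2]@tan).round(2),"F",s["force"].round(1),"tz",s["ft_torque"].round(2),"w",s["width"].round(2),"j7",s["joints"].round(2),"clk",s["clock"])
    return s,a,t
if __name__=="__main__":
    s,a,t=now();end,n=float(sys.argv[1]),int(sys.argv[2])
    T=np.linspace(t,end,n+1)[1:];p=s["position"][:2];y=a
    for k,q in enumerate(T):
        d=(P(q)-p)/.06;p=P(q);ny=a+(end-a)*(k+1)/n
        print([0,round(d[0],3),round(d[1],3),0,round((ny-y)/.5,2)]);y=ny
E
python3 plan.py 2.65 1
```

```text
Traceback (most recent call last):
  File "plan.py", line 11, in <module>
    s,a,t=now();end,n=float(sys.argv[1]),int(sys.argv[2])
          ~~~^^
  File "plan.py", line 8, in now
    print("pos",s["position"].round(4),"yaw",a.round(3),"spoke angle",t.round(3),"r",np.hypot(*d).round(4),"push N",(-s["force"][:2]@tan).round(2),"F",s["force"].round(1),"tz",s["ft_torque"].round(2),"w",s["width"].round(2),"j7",s["joints"].round(2),"clk",s["clock"])
                                                                                                                                                                                                            ^^^^^^^^^^^^^^^^
AttributeError: 'float' object has no attribute 'round'
```

Emit:
{"op": "apply_moves", "data": {
  "commands": [
    [0,0,0,-0.5,0],
    [0,0,0,-0.5,0],
    [0,0,0,-0.4,0],
    [0,0,0,-0.17,0],
    [0,0,0,0,0],
    [0,0,0,0,0]
  ]
}}

```text
clock: 12.62
position: [0.5297, -0.0131, 0.0861]
ee_rot: [0.913, 3.004, 0.001]
force: [0.3, -0.6, 0.8]
width: 0.008
gripper_force: 0.0
```

```bash
sed -i 's/s\["width"\].round(2)/round(s["width"],2)/' plan.py; python3 plan.py 1.25 14
```

```text
pos [ 0.5297 -0.0131  0.0861] yaw 2.551 spoke angle 2.642 r 0.0637 push N 0.32 F [ 0.3 -0.6  0.8] tz [ 0.04 -0.17 -0.  ] w 0.01 j7 [ 0.45  0.56 -0.72  1.92  0.49  0.85  0.45] clk 12.625
[0, np.float64(0.003), np.float64(0.107), 0, np.float64(-0.19)]
[0, np.float64(0.028), np.float64(0.103), 0, np.float64(-0.19)]
[0, np.float64(0.038), np.float64(0.1), 0, np.float64(-0.19)]
[0, np.float64(0.048), np.float64(0.096), 0, np.float64(-0.19)]
[0, np.float64(0.057), np.float64(0.09), 0, np.float64(-0.19)]
[0, np.float64(0.066), np.float64(0.084), 0, np.float64(-0.19)]
[0, np.float64(0.074), np.float64(0.077), 0, np.float64(-0.19)]
[0, np.float64(0.081), np.float64(0.069), 0, np.float64(-0.19)]
[0, np.float64(0.088), np.float64(0.061), 0, np.float64(-0.19)]
[0, np.float64(0.094), np.float64(0.052), 0, np.float64(-0.19)]
[0, np.float64(0.098), np.float64(0.042), 0, np.float64(-0.19)]
[0, np.float64(0.102), np.float64(0.032), 0, np.float64(-0.19)]
[0, np.float64(0.105), np.float64(0.022), 0, np.float64(-0.19)]
[0, np.float64(0.106), np.float64(0.012), 0, np.float64(-0.19)]
```

Emit:
{"op": "apply_moves", "data": {
  "commands": [
    [0,0.003,0.107,0,-0.1],
    [0,0.028,0.103,0,-0.19],
    [0,0.038,0.1,0,-0.19],
    [0,0.048,0.096,0,-0.19],
    [0,0.057,0.09,0,-0.19],
    [0,0.066,0.084,0,-0.19]
  ]
}}

```text
clock: 13.38
position: [0.5419, 0.021, 0.0858]
ee_rot: [-1.666, -2.662, 0.003]
force: [-7.2, -0.6, 3.8]
width: 0.011
gripper_force: 3.2
```

```bash
sed -i 's/print(\[0,round(d\[0\],3),round(d\[1\],3),0,round((ny-y)\/.5,2)\])/print("%.3f %.3f %.2f"%(*d,(ny-y)\/.5))/' plan.py; python3 plan.py 1.15 9
```

```text
pos [0.5419 0.021  0.0858] yaw 2.023 spoke angle 2.077 r 0.0659 push N 6.64 F [-7.2 -0.6  3.8] tz [-0.13  1.27  0.13] w 0.01 j7 [ 0.28  0.54 -0.58  1.89  0.39  0.83 -0.05] clk 13.375
0.092 0.068 -0.19
0.082 0.074 -0.19
0.090 0.065 -0.19
0.096 0.056 -0.19
0.101 0.046 -0.19
0.105 0.035 -0.19
0.108 0.024 -0.19
0.110 0.013 -0.19
0.111 0.001 -0.19
```

Emit:
{"op": "apply_moves", "data": {
  "commands": [
    [0,0.074,0.077,0,-0.19],
    [0,0.082,0.074,0,-0.19],
    [0,0.09,0.065,0,-0.19],
    [0,0.096,0.056,0,-0.19],
    [0,0.101,0.046,0,-0.19],
    [0,0.105,0.035,0,-0.19],
    [0,0.108,0.024,0,-0.19],
    [0,0.11,0.013,0,-0.19]
  ]
}}

```text
clock: 14.38
position: [0.5881, 0.0466, 0.0858]
ee_rot: [-2.532, -1.856, 0.001]
force: [-6.6, 3.8, 0.9]
width: 0.006
gripper_force: 3.2
```

```bash
python3 plan.py 1.1 2
```

```text
pos [0.5881 0.0466 0.0858] yaw 1.265 spoke angle 1.263 r 0.0675 push N 7.41 F [-6.6  3.8  0.9] tz [0.76 1.08 0.06] w 0.01 j7 [ 0.1   0.56 -0.38  1.79  0.26  0.84 -0.71] clk 14.375
0.091 -0.044 -0.17
0.088 -0.004 -0.17
```

Emit:
{"op": "apply_moves", "data": {
  "commands": [
    [0,0.1,-0.03,0,-0.19],
    [0,0.1,-0.03,0,-0.19],
    [0,0.1,-0.035,0,-0.19],
    [0,0,0,0,0],
    [0,0,0,0,0]
  ]
}}

```text
clock: 15.0
position: [0.6071, 0.0414, 0.0861]
ee_rot: [-2.768, -1.482, -0.003]
force: [-2.8, 5.6, -0.7]
width: 0.006
gripper_force: 2.1
```

```bash
python3 plan.py 1.1 1
```

```text
pos [0.6071 0.0414 0.0861] yaw 0.983 spoke angle 0.966 r 0.0637 push N 5.49 F [-2.8  5.6 -0.7] tz [0.98 0.37 0.07] w 0.01 j7 [ 0.05  0.57 -0.3   1.75  0.21  0.85 -0.93] clk 15.0
-0.139 0.038 0.23
```

Emit:
{"op": "apply_moves", "data": {
  "commands": [
    [0,-0.08,0.06,0,0],
    [0,-0.04,0.03,0.5,0],
    [0,0,0,0.6,0],
    [0,0,0,0.5,0],
    [0,-0.13,-0.11,0,0.35],
    [0,-0.13,-0.11,0,0.35],
    [0,-0.13,-0.11,0,0.35],
    [0,-0.13,-0.11,0,0.35],
    [0,-0.13,-0.11,0,0.35],
    [0,-0.13,-0.11,0,0.35],
    [0,-0.13,-0.11,0,0.35],
    [0,-0.13,-0.11,0,0.35]
  ]
}}

```text
clock: 16.5
position: [0.5375, -0.0088, 0.1818]
ee_rot: [1.157, 2.919, -0.0]
force: [-0.8, -0.7, 0.6]
width: 0.005
gripper_force: 0.0
```

Emit:
{"op": "apply_moves", "data": {
  "commands": [
    [0,-0.13,-0.1,0,0.34],
    [0,0,0,0,0],
    [0,0,0,0,0]
  ]
}}

```text
clock: 16.88
position: [0.5302, -0.0143, 0.1816]
ee_rot: [0.919, 3.003, 0.001]
force: [0.1, 0.9, 0.7]
width: 0.004
gripper_force: 0.0
```

```bash
python3 plan.py 2.65 1;python3 - <<'E'
from h import *
p,W=cloud("scene")
cv2.imwrite("pics/s2.png",cv2.resize(p[160:280,190:350],(800,600),interpolation=cv2.INTER_CUBIC)[:,:,::-1])
E
```

```text
pos [ 0.5302 -0.0143  0.1816] yaw 2.548 spoke angle 2.66 r 0.0631 push N -0.85 F [0.1 0.9 0.7] tz [ 0.05 -0.18  0.03] w 0.0 j7 [ 0.45  0.42 -0.7   1.82  0.32  1.02  0.6 ] clk 16.875
-0.024 0.013 0.20
```

View pics/s2.png

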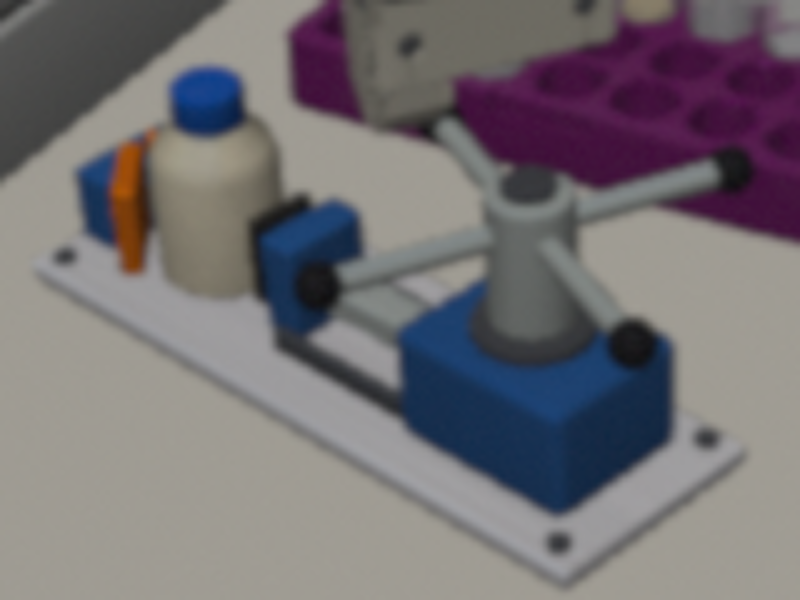

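The pad has come to a few mm behind the bottle; the next spoke's ball is at crop (318,287), same place as the first one was. Push it too.

Emit:
{"op": "apply_moves", "data": {
  "commands": [
    [0,0,0,-0.5,0],
    [0,0,0,-0.5,0],
    [0,0,0,-0.4,0],
    [0,0,0,-0.2,0],
    [0,0,0,0,0],
    [0,0.003,0.107,0,-0.1],
    [0,0.018,0.107,0,-0.19],
    [0,0.033,0.1,0,-0.19],
    [0,0.043,0.096,0,-0.19],
    [0,0.052,0.092,0,-0.19],
    [0,0.06,0.086,0,-0.19]
  ]
}}

```text
clock: 18.3
position: [0.5416, 0.02, 0.086]
ee_rot: [-1.668, -2.662, 0.003]
force: [-5.5, -2.8, 2.0]
width: 0.01
gripper_force: 3.1
```

```bash
python3 plan.py 1.7 6
```

```text
pos [0.5416 0.02   0.086 ] yaw 2.022 spoke angle 2.092 r 0.0656 push N 6.13 F [-5.5 -2.8  2. ] tz [-0.67  0.92  0.07] w 0.01 j7 [ 0.23  0.52 -0.5   1.9   0.34  0.81 -0.  ] clk 18.3
0.058 0.044 -0.11
0.049 0.051 -0.11
0.052 0.047 -0.11
0.055 0.044 -0.11
0.058 0.040 -0.11
0.060 0.036 -0.11
```

Emit:
{"op": "apply_moves", "data": {
  "commands": [
    [0,0.06,0.065,0,-0.15],
    [0,0.068,0.07,0,-0.19],
    [0,0.076,0.066,0,-0.19],
    [0,0.083,0.06,0,-0.19],
    [0,0.088,0.052,0,-0.19]
  ]
}}

```text
clock: 18.92
position: [0.5637, 0.0399, 0.086]
ee_rot: [-2.223, -2.218, 0.003]
force: [-6.8, 0.1, 2.4]
width: 0.009
gripper_force: 3.3
```

```bash
python3 plan.py 1.3 6
```

```text
pos [0.5637 0.0399 0.086 ] yaw 1.568 spoke angle 1.64 r 0.0673 push N 6.78 F [-6.8  0.1  2.4] tz [-0.16  1.15  0.  ] w 0.01 j7 [ 0.11  0.53 -0.38  1.85  0.26  0.81 -0.41] clk 18.925
0.075 -0.015 -0.09
0.057 0.022 -0.09
0.058 0.019 -0.09
0.059 0.015 -0.09
0.060 0.012 -0.09
0.061 0.008 -0.09
```

Emit:
{"op": "apply_moves", "data": {
  "commands": [
    [0,0.05,0.005,0,-0.1],
    [0,0.052,0.018,0,-0.1],
    [0,0.053,0.016,0,-0.1]
  ]
}}

```text
clock: 19.3
position: [0.5729, 0.0438, 0.086]
ee_rot: [-2.379, -2.048, 0.001]
force: [-6.5, 3.3, 2.1]
width: 0.006
gripper_force: 3.4
```

```bash
cat > mon.py <<'E'
from plan import *
now()
psi=-.197;ex=np.array([np.cos(psi),np.sin(psi)]);ey=np.array([-ex[1],ex[0]])
p,W=cloud("side");V=np.stack([(W[...,:2]-HUB)@ex,(W[...,:2]-HUB)@ey,W[...,2]],-1)
k=(V[...,2]>.09)&(V[...,2]<.1)&(V[...,1]>.15)&(V[...,1]<.22)&(abs(V[...,0])<.04);q=V[k]
if len(q):print("side cap",len(q),np.median(q,0).round(4))
p,W=cloud("scene");V=np.stack([(W[...,:2]-HUB)@ex,(W[...,:2]-HUB)@ey,W[...,2]],-1)
k=(V[...,2]>.09)&(V[...,2]<.1)&(V[...,1]>.15)&(V[...,1]<.22)&(abs(V[...,0])<.04);q=V[k]
if len(q):print("scene cap",len(q),np.median(q,0).round(4))
E
python3 mon.py
```

```text
pos [0.5729 0.0438 0.086 ] yaw 1.421 spoke angle 1.493 r 0.0675 push N 6.72 F [-6.5  3.3  2.1] tz [0.78 1.23 0.12] w 0.01 j7 [ 0.07  0.53 -0.34  1.83  0.23  0.82 -0.53] clk 19.3
side cap 70 [-0.0085  0.1799  0.0954]
```

Emit:
{"op": "apply_moves", "data": {
  "commands": [
    [0,0.053,0.008,0,-0.1],
    [0,0.054,0.005,0,-0.1]
  ]
}}

```text
clock: 19.65
position: [0.5793, 0.0452, 0.086]
ee_rot: [-2.478, -1.927, 0.0]
force: [-6.5, 5.2, 0.3]
width: 0.003
gripper_force: 3.4
```

```bash
python3 mon.py
```

```text
pos [0.5793 0.0452 0.086 ] yaw 1.322 spoke angle 1.395 r 0.0673 push N 7.29 F [-6.5  5.2  0.3] tz [1.05 1.21 0.12] w 0.0 j7 [ 0.05  0.54 -0.31  1.81  0.21  0.82 -0.61] clk 19.65
side cap 60 [-0.0093  0.1809  0.095 ]
```

Emit:
{"op": "apply_moves", "data": {
  "commands": [
    [0,0.054,-0.004,0,-0.08],
    [0,0,0,0,0]
  ]
}}

```text
clock: 20.0
position: [0.5829, 0.045, 0.086]
ee_rot: [-2.515, -1.878, -0.001]
force: [-4.2, 4.0, -0.3]
width: 0.003
gripper_force: 2.7
```

```bash
python3 mon.py
```

```text
pos [0.5829 0.045  0.086 ] yaw 1.283 spoke angle 1.343 r 0.0664 push N 5.04 F [-4.2  4.  -0.3] tz [1.   0.89 0.15] w 0.0 j7 [ 0.05  0.54 -0.3   1.81  0.21  0.82 -0.64] clk 20.0
side cap 59 [-0.0099  0.1812  0.0951]
```

Emit:
{"op": "apply_moves", "data": {
  "commands": [
    [0,0.04,-0.006,0,-0.08],
    [0,0.04,-0.006,0,-0.08]
  ]
}}

```text
clock: 20.35
position: [0.5872, 0.045, 0.0859]
ee_rot: [-2.587, -1.775, -0.0]
force: [-7.2, 7.0, 1.0]
width: 0.003
gripper_force: 4.2
```

```bash
python3 mon.py
```

```text
pos [0.5872 0.045  0.0859] yaw 1.203 spoke angle 1.278 r 0.0659 push N 8.96 F [-7.2  7.   1. ] tz [1.71 1.31 0.16] w 0.0 j7 [ 0.03  0.55 -0.28  1.8   0.19  0.83 -0.71] clk 20.35
side cap 53 [-0.0085  0.1814  0.0949]
```

Emit:
{"op": "apply_moves", "data": {
  "commands": [
    [0,0.035,-0.01,0,-0.06]
  ]
}}

```text
clock: 20.58
position: [0.5891, 0.0448, 0.0859]
ee_rot: [-2.612, -1.738, -0.0]
force: [-7.0, 8.5, 1.2]
width: 0.006
gripper_force: 4.6
```

```bash
python3 mon.py
```

```text
pos [0.5891 0.0448 0.0859] yaw 1.174 spoke angle 1.249 r 0.0656 push N 9.35 F [-7.   8.5  1.2] tz [1.83 1.33 0.17] w 0.01 j7 [ 0.03  0.55 -0.27  1.79  0.19  0.83 -0.73] clk 20.575
side cap 52 [-0.0094  0.1809  0.0951]
```

Emit:
{"op": "apply_moves", "data": {
  "commands": [
    [0,0.035,-0.012,0,-0.06]
  ]
}}

```text
clock: 20.8
position: [0.5911, 0.0445, 0.0859]
ee_rot: [-2.638, -1.698, -0.0]
force: [-7.3, 10.5, 0.9]
width: 0.002
gripper_force: 5.0
```

```bash
python3 mon.py
```

```text
pos [0.5911 0.0445 0.0859] yaw 1.144 spoke angle 1.219 r 0.0652 push N 10.47 F [-7.3 10.5  0.9] tz [2.09 1.48 0.23] w 0.0 j7 [ 0.02  0.55 -0.27  1.79  0.18  0.83 -0.75] clk 20.8
side cap 54 [-0.0083  0.1812  0.095 ]
scene cap 1 [-0.0039  0.1708  0.0906]
```

Emit:
{"op": "apply_moves", "data": {
  "commands": [
    [0,-0.08,0.03,0,0],
    [0,-0.08,0.02,0,0],
    [0,0,0,0.3,0],
    [0,0,0,0.7,0],
    [0,0,0,0.9,0],
    [0,-0.5,-0.5,0.5,0],
    [0,-0.6,-0.6,0,0],
    [0,-0.6,-0.6,0,0],
    [0,0,0,0,0],
    [0,0,0,0,0]
  ]
}}

```text
clock: 22.15
position: [0.482, -0.0584, 0.2305]
ee_rot: [2.643, 1.696, 0.003]
force: [0.8, 0.0, 0.6]
width: 0.004
gripper_force: 0.0
```

```bash
python3 mon.py;python3 - <<'E'
from h import *
p,W=cloud("scene")
cv2.imwrite("pics/s3.png",cv2.resize(p[160:280,190:350],(800,600),interpolation=cv2.INTER_CUBIC)[:,:,::-1])
E
```

```text
pos [ 0.482  -0.0584  0.2305] yaw 1.141 spoke angle 3.088 r 0.1172 push N -0.04 F [0.8 0.  0.6] tz [-0.04 -0.16  0.04] w 0.0 j7 [ 0.24  0.22 -0.28  1.88  0.07  1.04 -0.49] clk 22.15
side cap 54 [-0.009   0.1817  0.0954]
scene cap 115 [-0.0014  0.1837  0.0947]
```

View pics/s3.png

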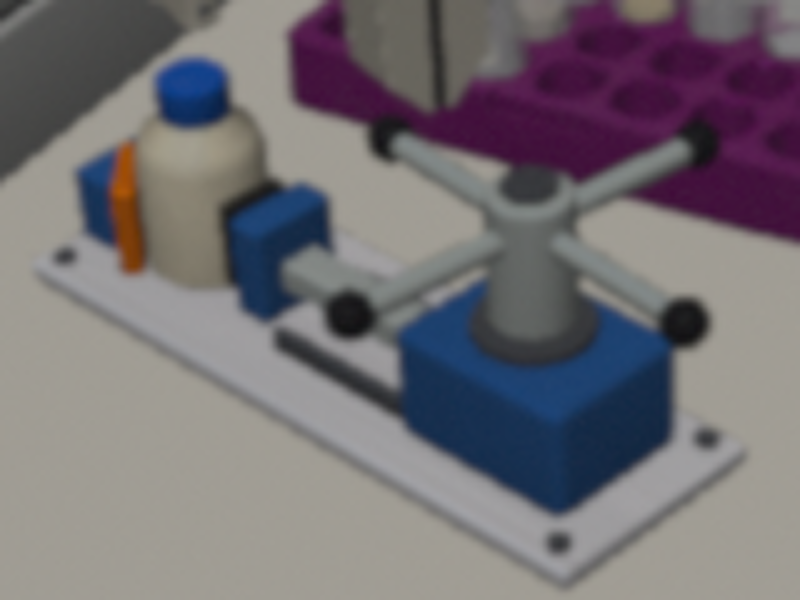

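The scene view shows the bottle upright against the orange V (cap 192,92), with the pad pressed on it and the tool clear of everything.

```bash
python3 -c "
from cell import arm
print(arm.sign_off())"
```

```text
the job is handed in; nothing more can be done
None
```

The blue-cap bottle stands upright in the V-block, clamped by the pad. I stopped when the spoke effort reached about 1.5 times its free-running value, roughly 13 N of grip by my estimate. I left the other two bottles alone, backed the arm clear, and handed the job in at about 22 s; no verdict came back.

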